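Slacken the clamp on the leather block (thread unknown)

ROBOT

A 6-joint arm with a two-finger parallel gripper is mounted at the origin on a cart in front of the work surface, level with it; the furniture and walls round the work are solid. World frame = base frame: x ahead of the robot, y to its left, z up, the work surface at z = 0. Lengths are in m, angles in rad, forces in N, time in s.
With the tool pointing down it reaches from about 0.325 to 0.775 m from the base axis. Payload 5.5 kg.
Tool frame: the origin (TCP) lies at the very end of the fingers, on their centre line; the grasp point (between the pads) lies 19 mm behind it; z points along the fingers, y is the line along which they close (so a half turn about z gives the same grasp; the last joint's range is limited). The gripper opens to 88 mm and grips with 3 to 60 N. Pads are 20 mm wide; open, the fingers measure 115 mm over their backs; the gripper's body (75 mm by 178 mm) begins 61 mm behind the grasp point.
Start: joints at [1.287, 0.091, 1.231, -0, 1.82, -0.057], TCP at [0.135, 0.585, 0.223] pointing down, gripper open.
Joint ranges: [-2.87, 2.87], [-0.86, 2.18], [0.17, 2.46], [-1.51, 4.65], [0.06, 2.69], [-2.65, 2.65]. Speed limits (rad/s): [2.57, 2.57, 3.01, 3.14, 3.14, 3.14].

INTERFACE

Orientations are given as [roll, pitch, yaw] about the fixed x, y, z axes, in that order (R = Rz(yaw) Ry(pitch) Rx(roll)).
In Python, from rig import telemetry, vision, ticket gives the robot as it stands.
- The arm moves only by the shell command python3 -m crank 'ROWS' [FORCE]. ROWS is JSON, one flat list of numbers, 7 for each row, row after row: the closure, from -1 (fully open) to 1 (shut), then the shift along the world's x, y, z in m, then the turn, a rotation vector about the world's x, y, z in rad. A call has 1 to 12 rows; each row shifts and turns the commanded pose from where the row before left it; what a row does not reach is not made up. A row lasts 1/10 s, in which the tool goes at most 50 mm and 8.59 degrees, less where a joint would pass 70% of its speed; a pose out of reach is approached as far as the arm can. A call with a gripper value outside its range is refused whole. The fingers move at their own pace and stop on an object; FORCE is the grip in N (left out, the last holds). Time passes only in rows, so rows that do not move let the fingers close. It gives the time, the measured TCP pose, the force, the opening and the grip force at its end, in the units of the state.
- telemetry.sense(): the state, without advancing time (a new reading comes with each control period).
- vision.capture(name): name is "side" or "top"; returns the picture (400x640x3 uint8, blue, green, red); there is no depth.
- vision.camera_model(name): a dict with "K" (3x3 intrinsics, pixels), "pose" (4x4, takes a point from camera to world coordinates). Camera axes: x right, y down, z forward; pixel columns grow to the right and rows downward; lengths in m; the calibration is good to about 2 mm. A picture is of the moment at which its call begins. camera_model takes no time and is no camera call.
- ticket.sign_off(): hands the job in; it is judged then, once.
The state is a dict: "time_s": time; "q": joint angles; "joint_velocities": joint speeds; "effort": joint torques, N m; "ee_pos": TCP position; "eef_rot": TCP orientation; "wrist_force": force on the tool from outside, world axes, zero at the start; "torque": the same for the moment, N m; "opening": finger opening in m; "grip_force": force on a finger pad.
Only numpy, scipy, OpenCV 4.12 (cv2) and the standard library are available. Lean on these libraries where they do the work, as an engineer would, in place of code of your own. Each camera call takes 0.05 s, during which the arm holds its last target. There are 200 camera calls.

TASK

Slacken the red knob of the strap clamp that holds the brown leather block, by about fifty degrees, so that the block can be taken out later. One of the two clamps has a left-hand thread and nobody marked which, so feel gently both ways: the tight way it will not move, the other way it turns. Leave the knob of the clamp on the yellow wax block tight as it is.

Things in the scene. Friction and masses are not known exactly. Their poses are not given: they have to be found in the camera images.
- leather_block: Brown block, 41 x 62 x 22 mm, fixed under one end of the strap of one of two look-alike fixed clamps (plywood base 150 x 110 mm, metal strap with its top 42 mm above the worktop, grey heel block, red knob mid-way; the other holds a yellow block). Origin: centre of its underside, 46 mm horizontally from its own clamp's knob axis; the other knob is over 120 mm away. Which knob is on which clamp varies.
- knob_1_grip (a point): Grip point of one red knob: on its vertical axis, 74 mm above the worktop. The knob is an upright plate 50 mm long (point x), 12 mm thick (point y), from 53 to 84 mm above the worktop, on a brass hub 20 mm across and 8 mm high. Pinch it from above across its thickness. The point turns with the knob.
- knob_2_grip (a point): Grip point of the other red knob, same shape and same meaning as knob_1_grip.
- knob_1 (a joint): Angle of knob_1, rad, positive anticlockwise from above. 0 at the start: tight, at a hard stop one way; the other way it turns up to 1.4 rad against 0.06 N m of friction and stays where left. The loosening direction may be either sign. The knob does not rise as it turns.
- knob_2 (a joint): The same for knob_2. One of the two knobs loosens clockwise (left-hand thread), the other anticlockwise.

How it is judged:
At the end, for the whole second after the job is handed in: The knob on the leather block's clamp stands at rest, turned more than 0.7 rad (40 degrees) from tight in its loosening direction; the knob on the wax block's clamp is still within 0.15 rad of tight (((horizontal distance between knob_1_grip and leather_block below 0.08 m and (value of joint knob_1 below -0.7 rad or value of joint knob_1 above 0.7 rad) and not (value of joint knob_2 below -0.15 rad or value of joint knob_2 above 0.15 rad) and velocity of joint knob_1 between -0.05 and 0.05 rad/s) or (horizontal distance between knob_2_grip and leather_block below 0.08 m and (value of joint knob_2 below -0.7 rad or value of joint knob_2 above 0.7 rad) and not (value of joint knob_1 below -0.15 rad or value of joint knob_1 above 0.15 rad) and velocity of joint knob_2 between -0.05 and 0.05 rad/s))); the robot touches nothing.
It fails at once if the knob of the wax block's clamp is turned by more than 0.3 rad ((horizontal distance between knob_1_grip and leather_block below 0.08 m and (value of joint knob_2 below -0.3 rad or value of joint knob_2 above 0.3 rad)) or (horizontal distance between knob_2_grip and leather_block below 0.08 m and (value of joint knob_1 below -0.3 rad or value of joint knob_1 above 0.3 rad))).
It also fails if it takes over 38 s, if anything falls off the work surface, if the arm or the gripper's body presses on something with over 40 N, if the wrist force passes 120 N, or if a joint passes its speed limit or range.

## Working session

There is one attempt and no reset: what is moved stays moved. The work goes in short steps, Python scripts to look and compute and a shell command to move; the robot and the scene stay as the last step left them, time stands still between calls to the robot, and variables do not carry over. Pictures are saved under pics/ and viewed, at most 10 in all, crops included, and the job is handed in when it is done.

```bash
mkdir -p pics; python3 - <<'E'
from rig import telemetry, vision
import cv2,numpy as np
for n in("top","side"):
    im=vision.capture(n);cv2.imwrite(f"pics/{n}0.png",im)
    m=vision.camera_model(n);print(n,np.round(m["K"],1).tolist(),np.round(m["pose"],3).tolist())
s=telemetry.sense();print(s["time_s"],s["ee_pos"],s["eef_rot"],s["opening"])
E
```

```text
top [[419.1, 0.0, 316.0], [0.0, 419.1, 199.2], [0.0, 0.0, 1.0]] [[-0.02, -0.989, 0.147, 0.352], [-1.0, 0.017, -0.023, 0.14], [0.02, -0.148, -0.989, 0.924], [0.0, 0.0, 0.0, 1.0]]
side [[381.3, 0.0, 313.1], [0.0, 381.3, 199.0], [0.0, 0.0, 1.0]] [[0.825, -0.292, 0.484, 0.077], [-0.565, -0.447, 0.693, -0.457], [0.014, -0.846, -0.534, 0.51], [0.0, 0.0, 0.0, 1.0]]
0.1 [0.13486286 0.58437353 0.22164752] [-3.13986331e+00 -6.37621328e-05  2.91477239e+00] 0.08729990068397121
```

View pics/top0.png

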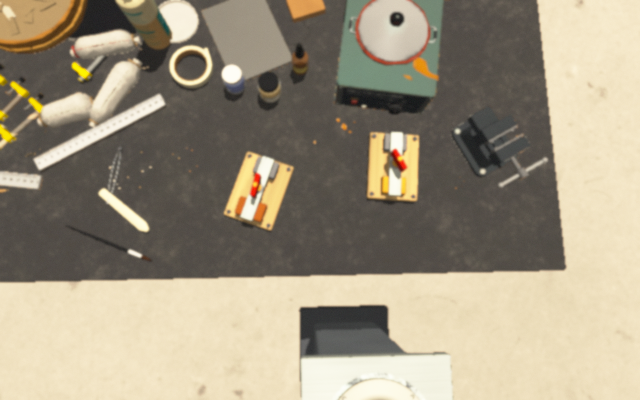

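View pics/side0.png

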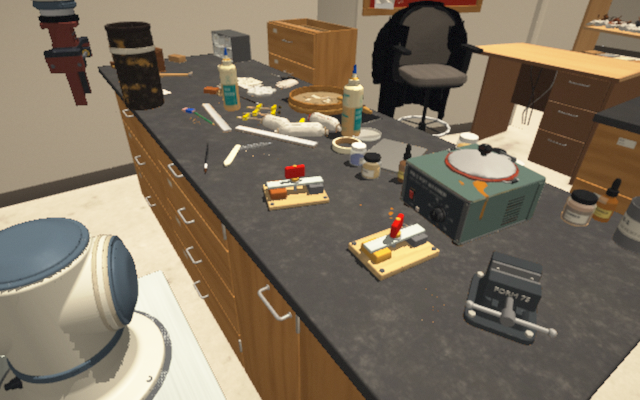

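The top view shows the leather clamp with its knob near (257,186) and the wax clamp with its knob near (399,160). The side view shows the leather knob near (294,171) and the wax knob near (397,224).

```bash
cat > h.py <<'E'
import numpy as np,cv2
from rig import vision
def ray(n,uv,z):
    m=vision.camera_model(n);K=np.array(m["K"]);T=np.array(m["pose"])
    d=T[:3,:3]@np.linalg.inv(K)@[uv[0],uv[1],1];o=T[:3,3]
    return o+d*(z-o[2])/d[2]
E
python3 - <<'E'
from h import *
im={n:cv2.imread(f"pics/{n}0.png") for n in("top","side")}
for n,a in im.items():
    b,g,r=[a[...,i].astype(int) for i in range(3)]
    mask=((r>110)&(g<60)&(b<60)).astype(np.uint8)
    k,l,st,c=cv2.connectedComponentsWithStats(mask)
    for i in range(1,k):
        if st[i,4]<15: continue
        p=np.argwhere(l==i)[:,::-1].astype(float)
        w=np.array([ray(n,q,0.084 if n=="top" else .07)[:2] for q in p]);mu=w.mean(0)
        ev,V=np.linalg.eigh(np.cov((w-mu).T));v=V[:,1]
        print(n,st[i],np.round(c[i],1),mu.round(4),"yaw",round(np.degrees(np.arctan2(v[1],v[0])),1),np.sqrt(12*ev).round(4))
a=im["top"]; c=a[115:245,215:430]; cv2.imwrite("pics/c1.png",cv2.resize(c,None,fx=3.7,fy=3.7,interpolation=cv2.INTER_CUBIC))
c=im["side"][150:285,250:450]; cv2.imwrite("pics/c2.png",cv2.resize(c,None,fx=4,fy=4,interpolation=cv2.INTER_CUBIC))
hsv=cv2.cvtColor(a,cv2.COLOR_BGR2HSV)
E
```

```text
top [392 151  13  20  72] [398.5 160.4] [ 0.5549 -0.0509] yaw -152.8 [0.0098 0.0477]
top [255 174   5   9  31] [257.1 178. ] [0.5228 0.2401] yaw -163.7 [0.0084 0.0156]
top [252 187   6  10  39] [253.9 191.5] [0.4949 0.2465] yaw 167.7 [0.0092 0.0181]
side [370   0   4   7  27] [371.5   3. ] [3.543  3.3553] yaw 48.2 [0.0475 0.8903]
side [394   0  23   7  91] [402.1   2.7] [3.9132 3.2128] yaw -142.0 [0.1964 0.9972]
side [441   0  35   6 111] [458.1   2. ] [4.6473 2.9613] yaw -148.5 [0.4076 0.7314]
side [285 165  20  14 228] [294.5 171.4] [0.5091 0.2437] yaw -143.6 [0.0454 0.0634]
side [390 214  14  24 160] [396.3 225.7] [ 0.557  -0.0549] yaw -148.7 [0.015  0.0765]
```

View pics/c1.png

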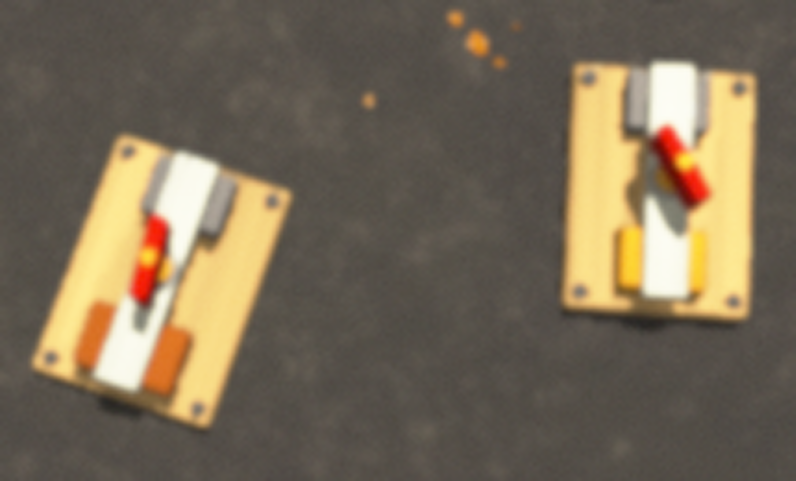

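View pics/c2.png

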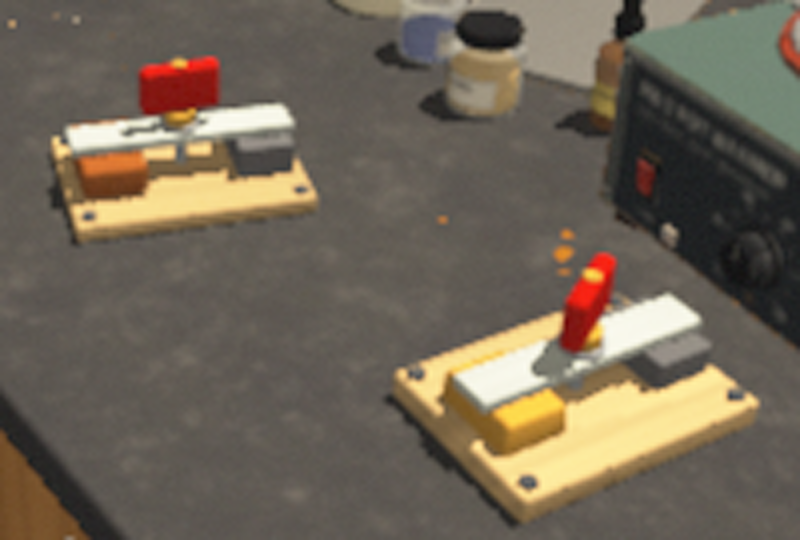

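The close-ups confirm that brown is the left clamp (knob cap at about (255,184) in the full image) and yellow is the right one. I'll refine the left knob's axis.

```bash
python3 - <<'E'
from h import *
a=cv2.imread("pics/top0.png");b,g,r=[a[...,i].astype(int) for i in range(3)]
mask=((r>100)&(r-b>90)&(r-g>0))
mask[:,:247]=0;mask[:,264:]=0;mask[:170]=0;mask[199:]=0
m2=cv2.morphologyEx(((r>90)&(r-g>75)&(b<90)&mask).astype(np.uint8),cv2.MORPH_CLOSE,np.ones((5,5)))
k,l,st,c=cv2.connectedComponentsWithStats(m2);i=1+np.argmax(st[1:,4])
p=np.argwhere(l==i)[:,::-1]; print(st[1:].tolist())
w=np.array([ray("top",q,.084)[:2] for q in p],np.float32)
(cx,cy),s,an=cv2.minAreaRect(w*1000);ev,V=np.linalg.eigh(np.cov(w.T));v=V[:,1]
print(w.mean(0),(cx,cy),s,an,np.degrees(np.arctan2(v[1],v[0])),np.sqrt(12*ev))
print("cap top",ray("top",(255,184.5),.086),"cap side",ray("side",(250+180/4,150+64/4),.086))
print("side ends",[ray("side",(250+u/4,150+v/4),.084) for u,v in((141,66),(217,59))])
# strap ends' centres at z=.042
e=[ray("top",(215+u/3.7,115+v/3.7),.042)[:2] for u,v in((196,158),(120,382))];d=e[0]-e[1];print("strap mid",(e[0]+e[1])/2,np.hypot(*d),np.degrees(np.arctan2(d[1],d[0])))
E
```

```text
[[250, 173, 10, 24, 140]]
[0.50931615 0.24446656] (508.906005859375, 244.2038116455078) (13.82519817352295, 47.939453125) 76.28863525390625 168.28296244750456 [0.01282502 0.04507655]
cap top [0.50892437 0.24410892 0.086     ] cap side [0.50891331 0.24067926 0.086     ]
side ends [array([0.48980639, 0.25451684, 0.084     ]), array([0.53339927, 0.23734278, 0.084     ])]
strap mid [0.51029849 0.24356044] 0.1374230016997495 -18.525416020046627
```

```bash
python3 -m crank '[-1,0.034,-0.031,0,0,0,0, -1,0.034,-0.031,0,0,0,0, -1,0.034,-0.031,0,0,0,0, -1,0.034,-0.031,0,0,0,0, -1,0.034,-0.031,0,0,0,0, -1,0.034,-0.031,0,0,0,0, -1,0.034,-0.031,0,0,0,0, -1,0.034,-0.031,0,0,0,0, -1,0.034,-0.031,0,0,0,0, -1,0.034,-0.031,0,0,0,0, -1,0.034,-0.031,0,0,0,0, -1,0,0,0,0,0,0]' 12
```

```text
time_s: 1.3
ee_pos: [0.5117, 0.2395, 0.2211]
eef_rot: [-3.139, -0.0, 2.909]
wrist_force: [0.2, 0.3, -0.9]
opening: 0.0881
grip_force: 0.0
```

```bash
python3 -m crank '[-1,0,0,-0.03,0,0,0, -1,0,0,-0.03,0,0,0, -1,0,0,-0.02,0,0,0, -1,0,0,0,0,0,0, -1,0,0,0,0,0,0]'; python3 - <<'E'
from rig import vision,telemetry
import cv2,numpy as np
s=telemetry.sense();print(s["q"].round(2) if hasattr(s["q"],"round") else s["q"],s["ee_pos"],s["torque"])
a=vision.capture("top");b=vision.capture("side")
cv2.imwrite("pics/m.png",np.vstack([cv2.resize(a[120:250,190:350],(640,520))[:300*1],cv2.resize(b[110:230,230:360],(640,590))[:300*2]])[:1200]) if 0 else None
A=cv2.resize(a[110:240,190:320],(400,400));B=cv2.resize(b[90:220,230:360],(400,400))
cv2.imwrite("pics/m1.png",np.hstack([A,B]))
E
```

```text
time_s: 1.8
ee_pos: [0.5084, 0.244, 0.1428]
eef_rot: [-3.141, -0.001, 2.915]
wrist_force: [-0.6, 0.2, 1.4]
opening: 0.0878
grip_force: 0.0
[ 0.39 -0.01  1.47  0.    1.68 -0.96] [0.50842191 0.24403142 0.14278968] [-0.05687362 -0.01306311  0.02802758]
```

View pics/m1.png

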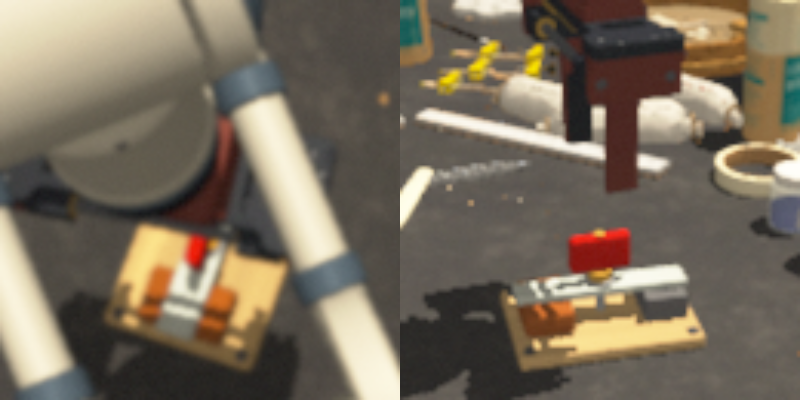

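The gripper stands above the knob, with the fingers straddling it and the closing line across the plate. Next I descend and close gently.

```bash
python3 -m crank '[-1,0,0,-0.03,0,0,0, -1,0,0,-0.03,0,0,0, -1,0,0,-0.026,0,0,0, -1,0,0,0,0,0,0, -1,0,0,0,0,0,0, 0.85,0,0,0,0,0,0, 0.85,0,0,0,0,0,0, 0.85,0,0,0,0,0,0, 1,0,0,0,0,0,0, 1,0,0,0,0,0,0, 1,0,0,0,0,0,0]' 12; python3 -c "
from rig import telemetry as t;s=t.sense();print(s['torque'],s['eef_rot'])"
```

```text
time_s: 3.0
ee_pos: [0.5089, 0.2436, 0.0567]
eef_rot: [-3.142, -0.0, 2.915]
wrist_force: [1.1, -0.5, -0.4]
opening: 0.0434
grip_force: 0.0
[ 0.02088695 -0.04523467  0.03139131] [-3.14157715e+00 -2.11885582e-05  2.91483156e+00]
```

```bash
python3 -m crank '[1,0,0,0,0,0,0, 1,0,0,0,0,0,0, 1,0,0,0,0,0,0, 1,0,0,0,0,0,0, 1,0,0,0,0,0,0, 1,0,0,0,0,0,0, 1,0,0,0,0,0,0]' 12; python3 -c "
from rig import telemetry as t;s=t.sense();print(s['torque'],s['eef_rot'])"
```

```text
time_s: 3.7
ee_pos: [0.5092, 0.2453, 0.0566]
eef_rot: [3.138, 0.0, 2.915]
wrist_force: [2.2, 6.6, -3.1]
opening: 0.0123
grip_force: 12.0
[ 0.95743709 -0.34548756 -0.20033783] [3.13832064e+00 4.87058887e-04 2.91525858e+00]
```

```bash
cat > st.py <<'E'
from rig import telemetry as t
s=t.sense();print("T",s['torque'].round(3),"yaw",round(s['eef_rot'][2],4))
E
python3 -m crank '[1,0,0.0015,0,0,0,0, 1,0,0,0,0,0,0, 1,0,0,0,0,0,0]'; python3 st.py; python3 -m crank '[1,0,0,0,0,0,0.04, 1,0,0,0,0,0,0.04, 1,0,0,0,0,0,0, 1,0,0,0,0,0,0]';python3 st.py
```

```text
time_s: 4.0
ee_pos: [0.5092, 0.2453, 0.0566]
eef_rot: [3.141, 0.001, 2.915]
wrist_force: [2.9, 1.8, -1.9]
opening: 0.0128
grip_force: 12.0
T [ 0.382 -0.518 -0.227] yaw 2.9146
time_s: 4.4
ee_pos: [0.5093, 0.2453, 0.0567]
eef_rot: [3.141, 0.001, 2.994]
wrist_force: [4.6, 3.1, -1.9]
opening: 0.0138
grip_force: 13.0
T [ 0.523 -0.712 -0.355] yaw 2.9935
```

```bash
python3 -m crank '[1,0,0,0,0,0,-0.04, 1,0,0,0,0,0,-0.04, 1,0,0,0,0,0,-0.05, 1,0,0,0,0,0,-0.05, 1,0,0,0,0,0,0, 1,0,0,0,0,0,0]'; python3 st.py
```

```text
time_s: 5.0
ee_pos: [0.5088, 0.2454, 0.0566]
eef_rot: [3.141, -0.0, 2.816]
wrist_force: [2.3, 4.8, -1.6]
opening: 0.0116
grip_force: 12.0
T [ 0.729 -0.412 -0.074] yaw 2.8159
```

```bash
python3 -m crank '[1,0,0,0,0,0,-0.05, 1,0,0,0,0,0,-0.05, 1,0,0,0,0,0,0, 1,0,0,0,0,0,0]'; python3 st.py;  python3 -m crank '[1,0,0,0,0,0,-0.05, 1,0,0,0,0,0,-0.05, 1,0,0,0,0,0,0, 1,0,0,0,0,0,0]'; python3 st.py
```

```text
time_s: 5.4
ee_pos: [0.5088, 0.2454, 0.0566]
eef_rot: [3.141, -0.0, 2.717]
wrist_force: [2.7, 4.5, -2.6]
opening: 0.0117
grip_force: 12.0
T [ 0.82  -0.375 -0.078] yaw 2.7167
time_s: 5.8
ee_pos: [0.5088, 0.2455, 0.0566]
eef_rot: [3.141, -0.0, 2.616]
wrist_force: [2.3, 4.7, -2.0]
opening: 0.0119
grip_force: 12.0
T [ 0.759 -0.323 -0.105] yaw 2.6164
```

Clockwise turns freely: the opening and torque stay constant. Anticlockwise, the torque rose and the fingers were wedged apart. I'll continue clockwise to about 50°.

```bash
python3 -m crank '[1,0,0,0,0,0,-0.1, 1,0,0,0,0,0,-0.1, 1,0,0,0,0,0,-0.1, 1,0,0,0,0,0,-0.1, 1,0,0,0,0,0,-0.1, 1,0,0,0,0,0,-0.1, 1,0,0,0,0,0,-0.03, 1,0,0,0,0,0,0, 1,0,0,0,0,0,0]'; python3 st.py;  python3 -m crank '[0.5,0,0,0,0,0,0, 0.4,0,0,0,0,0,0, 0,0,0,0,0,0,0, -0.5,0,0,0,0,0,0, -1,0,0,0,0,0,0, -1,0,0,0,0,0,0, -1,0,0,0,0,0,0, -1,0,0,0,0,0,0]'; python3 st.py
```

```text
time_s: 6.7
ee_pos: [0.5089, 0.2455, 0.0566]
eef_rot: [3.141, -0.001, 1.986]
wrist_force: [2.2, 4.6, -2.7]
opening: 0.0117
grip_force: 12.0
T [ 0.855 -0.37  -0.083] yaw 1.9865
time_s: 7.5
ee_pos: [0.5089, 0.2451, 0.0566]
eef_rot: [-3.141, 0.0, 1.985]
wrist_force: [-0.2, 1.0, -0.4]
opening: 0.071
grip_force: 0.0
T [-0.066  0.041  0.027] yaw 1.9848
```

```bash
python3 -m crank '[-1,0,0,0,0,0,0, -1,0,0,0.02,0,0,0, -1,0,0,0.04,0,0,0, -1,0,0,0.04,0,0,0, -1,0,0,0.04,0,0,0, -1,0,0,0.02,0,0,0, -1,-0.03,0.03,0,0,0,0, -1,-0.03,0.03,0,0,0,0, -1,-0.03,0.03,0,0,0,0, -1,-0.03,0.03,0,0,0,0, -1,-0.03,0.03,0,0,0,0, -1,-0.03,0.03,0,0,0,0]'; python3 -m crank '[-1,-0.02,0.035,0,0,0,0, -1,-0.02,0.035,0,0,0,0, -1,-0.02,0.035,0,0,0,0, -1,-0.02,0.03,0,0,0,0, -1,0,0,0,0,0,0]'; python3 - <<'E'
from rig import vision
import cv2,numpy as np
a=vision.capture("top");b=vision.capture("side")
cv2.imwrite("pics/m2.png",np.hstack([cv2.resize(a[100:260,200:440],(480,320)),cv2.resize(b[140:270,240:370],(320,320))]))
E
```

```text
time_s: 8.7
ee_pos: [0.3276, 0.4261, 0.2168]
eef_rot: [3.141, -0.0, 1.985]
wrist_force: [0.4, 1.0, -0.5]
opening: 0.0874
grip_force: 0.0
time_s: 9.2
ee_pos: [0.2459, 0.5628, 0.2154]
eef_rot: [-3.14, -0.0, 1.99]
wrist_force: [-0.4, -0.7, -1.4]
opening: 0.088
grip_force: 0.0
```

View pics/m2.png

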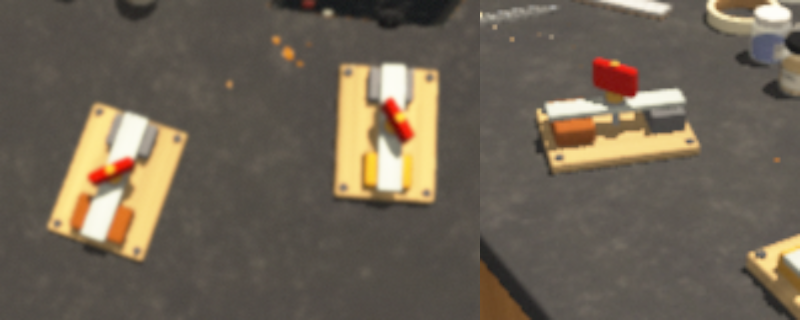

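The leather knob has turned about 55° clockwise, from roughly −12° to −68° in yaw. The wax knob has not moved and the arm is clear.

```bash
python3 -c "
from rig import ticket;print(ticket.sign_off())"
```

```text
the job is handed in; nothing more can be done
None
```

I slackened the leather block's clamp knob about 55° clockwise (its left-hand thread's loosening way), left the wax block's knob untouched, moved the arm clear and handed the job in at about 9.3 s; the sign-off gave no verdict.

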